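# Load two pigment test panels into the light-ageing rack and switch its lamp on

### The job

Two new test panels, one blue and one yellow, stand upright in the grooves of the loading sled in front of the light-ageing rack. Shift the sled sideways by its orange fin to line up each panel with the free slot marked by the clip of the same colour and push the panel from its groove straight into that slot, fully home and flush with its neighbours, without lifting or tipping it or disturbing the panels already in the rack. Once both are home, flip the red-tipped toggle on the switch box over to the on side (away from you); leave the bottles and jars where they stand.

Things in the scene. Friction and masses are not known exactly. Their poses are not given: they have to be found in the camera images.
- rack: fixed light-ageing rack: grey base plate (x -112 to 94, y -140 to 140 mm, 12 mm high, rims up to 24) with six upright slots on its far half. Origin on the worktop; x points into the slots, 0.1 to 0.5 rad left of straight ahead; y is the way the sled slides; z up. Panels that are home have rear edges at x = 10 mm, 14 mm in front of the dividers, tops 78.5 mm high
- slots (a point): middle of the row of mouths of the six slots, at x = 24 mm in the rack, 18.5 mm above the worktop (the slot floor). Slots run along rack x at y = -45, -27, -9, 9, 27, 45 mm, 8 mm wide with tapered mouths about 12 mm wide; white dividers 56 mm high from x = 24 mm to the back wall (face at x = 85.5 mm, top 75 mm high), axes as the rack's
- sled: loose black sled, 0.2 to 0.45 kg, sliding along rack y in a channel of the base, 1.5 mm play along x, travel to rack y = +-88 mm. Body 66 (x) x 92 (y) mm; two grooves along x at y = -36 and +36 mm, 6.5 mm wide, floor 20 mm and walls up to 44 mm above the worktop. Origin: middle of its front edge (slot side), underside; axes as the rack's
- sled_fin (a point): point on the axis of the orange grip fin of the sled, 97 mm behind the sled's front edge on its middle line, 48 mm above the worktop. The fin is 20 (x) x 12 (y) mm and stands from 26 to 65 mm above the worktop; move the sled by gripping it across y from above or by pushing its side
- panel_blue_mid (a point): blue test panel standing on edge, 75 (along rack x) x 5 x 60 mm high, 60 g. The point is its centre, at the start 50 mm above the worktop. It stands in one of the two sled grooves with its lead edge 3 mm short of the sled's front and its rear edge (rack -x end, the edge to push) overhanging the sled's body by 12 mm, 9 mm ahead of the fin.
- panel_yellow_mid (a point): yellow test panel standing on edge, 75 (along rack x) x 5 x 60 mm high, 60 g. The point is its centre, at the start 50 mm above the worktop. It stands in one of the two sled grooves with its lead edge 3 mm short of the sled's front and its rear edge (rack -x end, the edge to push) overhanging the sled's body by 12 mm, 9 mm ahead of the fin.
- panel_blue: the blue panel itself; origin at the centre of its lower edge, x along its length, z up
- panel_yellow: the yellow panel itself; origin at the centre of its lower edge, x along its length, z up
- place_blue (a point): where the blue panel's centre must come: middle of the free slot with the blue clip, 47.2 mm ahead of the rack origin, 48.5 mm above the worktop. The clip (12 mm wide, fixed, top 90 mm high) sits on the back wall behind that slot. Which slot it is varies
- place_yellow (a point): where the yellow panel's centre must come: middle of the free slot that has the yellow clip (like the blue one) on the back wall behind it, 48.5 mm above the worktop
- switch_box: grey lamp switch box fixed on the worktop, 70 (x) x 56 (y) x 44 mm high; origin at the centre of its underside; box +x points away from the robot, up to 0.5 rad to either side. A toggle lever stands in the middle of its top, its pivot 45 mm above the worktop
- switch_lever (a joint): toggle lever with a red tip, 36 mm long: 0 = off, leaning 0.45 rad towards box -x (the robot); 0.9 = on, leaning as far towards box +x. Pushed past its centre (0.45) it snaps over by itself; it needs 1 to 2 N at the tip
- switch_tip (a point): end of the toggle lever, 77 mm above the worktop and 15.7 mm from the pivot to the box -x side when off (to the +x side when on); the lever is 7 to 10 mm thick
- old_panel_0_mid (a point): centre of a loose terracotta panel of the same size already home in one of the other four slots (which one varies); it stays
- old_panel_1_mid (a point): centre of a loose grey panel of the same size already home in one of the other four slots (which one varies); it stays
- old_panel_2_mid (a point): centre of a loose terracotta panel of the same size already home in one of the other four slots (which one varies); it stays
- old_panel_3_mid (a point): centre of a loose grey panel of the same size already home in one of the other four slots (which one varies); it stays
- glue_bottle: tall white squeeze bottle with blue spout, 65 mm across, 233 mm high, loose bystander standing left of the rack; origin at the centre of its foot
- dropper_bottle: amber dropper bottle, 37 mm across, 108 mm high, loose bystander beyond the switch box; origin at the centre of its foot
- jar_small: glass jar of blue pigment with white lid, 48 mm across, 58 mm high, loose bystander between rack and switch box; origin at the centre of its foot
- jar_large: glass jar of brown pigment with black lid, 57 mm across, 70 mm high, loose bystander right of the switch box; origin at the centre of its foot
Not all that is in view belongs to the job. Of the things that look like the panel_blue, the largest one is meant.

How it is judged (in metres and radians):
On the way, in this order (a step that is already met when the one before it is completed fails the run):
1. both new panels are home in the slots of their colour (distance between panel_blue_mid and place_blue below 0.006 m and distance between panel_yellow_mid and place_yellow below 0.006 m and angle between the x axis of each of panel_blue, panel_yellow and the x axis of rack, either way round below 0.1 rad), for 0.2 s.
2. the toggle has snapped over to on (value of joint switch_lever above 0.75 rad), for 0.2 s.
At the end, for the whole second after the job is handed in: the centre of each new panel is within 6 mm of its place in the slot with the clip of its colour, parallel to the slot within 0.1 rad and at rest, and the toggle is on (beyond 0.75 rad) (all of step 1 and value of joint switch_lever above 0.75 rad and linear speed of each of panel_blue, panel_yellow below 0.02 m/s); the robot touches nothing.
It fails at once if a new panel is lifted more than 15 mm or tipped (z of any of panel_blue_mid, panel_yellow_mid in the frame of rack above 0.065 m or angle between any of panel_blue_mid, panel_yellow_mid's own z axis and vertical above 0.35 rad).
It fails at once if a panel that was already in the rack is shifted more than 8 mm (distance of any of old_panel_0_mid, old_panel_1_mid, old_panel_2_mid, old_panel_3_mid from where it was at the start of the episode above 0.008 m).
It fails at once if a bystander bottle or jar is shifted more than 20 mm or tipped (distance of any of glue_bottle, dropper_bottle, jar_small, jar_large from where it was at the start of the episode above 0.02 m or angle between any of glue_bottle, dropper_bottle, jar_small, jar_large's own z axis and vertical above 0.3 rad).
It also fails if it takes over 72 s, if anything falls off the work surface, if the arm or the gripper's body presses on something with over 40 N, if the wrist force passes 120 N, or if a joint passes its speed limit or range.

### The arm

A 7-joint arm with a two-finger parallel gripper is mounted at the origin on a cart in front of the work surface, level with it; the furniture and walls round the work are solid. World frame = base frame: x ahead of the robot, y to its left, z up, the work surface at z = 0. Lengths are in m, angles in degrees, forces in N, time in s.
With the tool pointing down it reaches from about 0.425 to 0.875 m from the base axis. Payload 4.7 kg.
Tool frame: the origin (TCP) lies at the very end of the fingers, on their centre line; the grasp point (between the pads) lies 19 mm behind it; z points along the fingers, y is the line along which they close (so a half turn about z gives the same grasp; the last joint's range is limited). The gripper opens to 87 mm and grips with 3 to 60 N. Pads are 19 mm wide; open, the fingers measure 117 mm over their backs; the gripper's body (75 mm by 190 mm) begins 51 mm behind the grasp point.
Start: joints at [66.755, 18.392, -4.016, 83.108, 1.295, 78.541, -3.26], TCP at [0.265, -0.594, 0.223] pointing down, gripper open.
Joint ranges: [-163.93, 163.93], [-17.29, 119.83], [-79.2, 71.16], [3.27, 140.29], [-89.18, 269.18], [5.43, 117.66], [-154.24, 154.24]. Speed limits (degrees/s): [147.25, 147.25, 180, 180, 180, 180, 180].

### API

Orientations are given as [roll, pitch, yaw] about the fixed x, y, z axes, in that order (R = Rz(yaw) Ry(pitch) Rx(roll)).
In Python, from cell import get_obs, read_camera, sign_off, silhouettes gives the robot as it stands.
- The arm moves only by the tool play_rows, never from a script. Its argument "steps" is a list that holds one entry, the list of rows, each a list of 7 numbers: the shift along the tool's x, y, z in m, then the turn, a rotation vector about the tool's x, y, z in rad, then the finger opening in m, from 0 to 0.087. A call has 1 to 12 rows; each row shifts and turns the commanded pose from where the row before left it, along the tool's axes as they then stand; what a row does not reach is not made up. A row lasts 1/10 s, in which the tool goes at most 50 mm and 8.59 degrees, less where a joint would pass 70% of its speed; a pose out of reach is approached as far as the arm can. A call is refused whole if a number of a shift passes 0.05 or a number of a turn 0.15, either way. A call with a gripper value outside its range is refused whole. The fingers move at their own pace and stop on an object; "force" is the grip in N (left out, the last holds). Time passes only in rows, so rows that do not move let the fingers close. It gives the time, the measured TCP pose, the force, the opening and the grip force at its end, in the units of the state.
- get_obs(): the state, without advancing time (a new reading comes with each control period).
- read_camera(name): name is "scene" or "side" or "wrist"; returns a dict with "frame" (384x512x3 uint8, red, green, blue), "intrinsics" (3x3 intrinsics, pixels), "k1" (the pictures are not rectified: a ray, as slopes to the right and down, at radius r is drawn at 1 + k1 r^2 times it, then the intrinsics apply), "view" (4x4, takes a point from world to camera coordinates). Camera axes: x right, y up, looking along -z (the intrinsics and any distortion apply to the point x, -y, -z); pixel columns grow to the right and rows downward; lengths in m; the calibration is good to about 2 mm. A picture is of the moment at which its call begins. There is no depth.
- sign_off(): hands the job in; it is judged then, once.
Trained networks look in the newest picture that a camera, given by its name, has taken for a name from the list of things; names that differ only in an ending like _2 or _b are one class to them, and where a whole thing is asked for, a point or a joint stands for the part that bears it (a point fixed in the world has none). Each returns a list of dicts, best first, with "p" (0 to 1); they miss things now and then, are a little off and sometimes report something else, mostly with a low value. They report only what shows in the picture. A call takes as long as a camera call. They do not tell look-alikes from the thing itself.
- silhouettes(camera, name): "pixels" (384x512 bool, what is visible of it) and "extent" ([left, top, right, bottom] in pixels, round what is visible of it).
The state is a dict: "time_s": time; "qpos": joint angles; "joint_velocities": joint speeds; "effort": joint torques, N m; "tool_pos": TCP position; "tool_rot": TCP orientation; "force": force on the tool from outside, world axes, zero at the start; "wrist_torque": the same for the moment, N m; "grip_width": finger opening in m; "grasp_force": force on a finger pad.
Only numpy, scipy, OpenCV 4.12 (cv2) and the standard library are available. Lean on these libraries where they do the work, as an engineer would, in place of code of your own. Each camera call takes 0.05 s, during which the arm holds its last target. There are 200 camera calls.

## Working session

There is one attempt and no reset: what is moved stays moved. The work goes in short steps, Python scripts to look and compute and a tool call to move; the robot and the scene stay as the last step left them, time stands still between calls to the robot, and variables do not carry over. Pictures are saved under pics/ and viewed, at most 12 in all, crops included, and the job is handed in when it is done.

Besides the shell and the picture viewer there is one more tool, called as a command line: name --argument value ..., lists and objects as JSON in quotes. play_rows: Moves the arm, as the interface text tells. Its arguments: {"type":"object","properties":{"steps":{"type":"array","items":{"type":"array","items":{"type":"array","items":{"type":"number"}}}},"force":{"type":"number"}},"required":["steps"]}

```bash
mkdir -p pics; ls; cat > h.py <<'E'
import numpy as np, cv2
from cell import get_obs, read_camera, sign_off, silhouettes
from scipy.spatial.transform import Rotation as R
def cam(n):
    c=read_camera(n); 
    return c
def proj(c,P):
    P=np.atleast_2d(P); V=np.array(c['view']); K=np.array(c['intrinsics'])
    q=P@V[:3,:3].T+V[:3,3]; s=np.c_[q[:,0]/-q[:,2],-q[:,1]/-q[:,2]]
    s=s*(1+c['k1']*(s**2).sum(1,keepdims=True))
    return s@K[:2,:2].T+K[:2,2]
def ray(c,uv):
    V=np.array(c['view']); K=np.array(c['intrinsics'])
    d=np.linalg.solve(K[:2,:2],np.array(uv,float)-K[:2,2]); s=d.copy()
    for _ in range(20): s=d/(1+c['k1']*(s@s))
    v=V[:3,:3].T@np.array([s[0],-s[1],-1]); o=-V[:3,:3].T@V[:3,3]
    return o,v
def atz(c,uv,z):
    o,v=ray(c,uv); return o+v*(z-o[2])/v[2]
def save(c,f,crop=None,scale=1):
    im=c['frame'][:,:,::-1]
    if crop: im=im[crop[1]:crop[3],crop[0]:crop[2]]
    cv2.imwrite('pics/'+f,cv2.resize(im,None,fx=scale,fy=scale,interpolation=cv2.INTER_CUBIC))
E
python3 - <<'E'
from h import *
o=get_obs(); print(o['time_s'],o['tool_pos'],o['tool_rot'])
ims=[]
for n in ('scene','side'):
    c=cam(n); save(c,n+'0.png',scale=1.5)
    V=np.array(c['view']); print(n,(-V[:3,:3].T@V[:3,3]).round(3),c['k1'])
    for t in 'rack sled sled_fin panel_blue panel_yellow switch_box switch_tip old_panel_0 old_panel_1 place_blue glue_bottle dropper_bottle jar_small jar_large'.split():
        try: print(t,[(round(d['p'],2),np.round(d['extent']).tolist(),int(d['pixels'].sum())) for d in silhouettes(n,t)][:4])
        except Exception as e: print(t,e)
E
```

```text
pics
0.0 [ 0.2646627  -0.59307479  0.22149346] [-1.79893088e+02  5.17290568e-03  2.40550519e+01]
scene [-0.074  0.703  0.853] -0.04580354003613071
rack [(0.8, [171.0, 195.0, 277.0, 288.0], 3958), (0.37, [201.0, 204.0, 222.0, 224.0], 122)]
sled [(0.9, [196.0, 234.0, 244.0, 270.0], 678)]
sled_fin [(0.62, [200.0, 237.0, 244.0, 270.0], 718)]
panel_blue [(0.62, [198.0, 243.0, 227.0, 271.0], 269), (0.53, [175.0, 186.0, 186.0, 198.0], 40), (0.42, [278.0, 192.0, 293.0, 206.0], 151)]
panel_yellow [(0.8, [214.0, 227.0, 236.0, 249.0], 246)]
switch_box [(0.93, [314.0, 168.0, 335.0, 193.0], 413), (0.69, [200.0, 238.0, 243.0, 271.0], 660)]
switch_tip [(0.44, [314.0, 167.0, 335.0, 192.0], 431)]
old_panel_0 it knows: dropper_bottle, glue_bottle, jar_large, jar_small, old_panel_0_mid, old_panel_1_mid, old_panel_2_mid, old_panel_3_mid, panel_blue, panel_blue_mid, panel_yellow, panel_yellow_mid, place_blue,
old_panel_1 it knows: dropper_bottle, glue_bottle, jar_large, jar_small, old_panel_0_mid, old_panel_1_mid, old_panel_2_mid, old_panel_3_mid, panel_blue, panel_blue_mid, panel_yellow, panel_yellow_mi
[... 896 characters left out ...]
0, 233.0, 171.0], 120)]
switch_tip []
old_panel_0 it knows: dropper_bottle, glue_bottle, jar_large, jar_small, old_panel_0_mid, old_panel_1_mid, old_panel_2_mid, old_panel_3_mid, panel_blue, panel_blue_mid, panel_yellow, panel_yellow_mid, place_blue,
old_panel_1 it knows: dropper_bottle, glue_bottle, jar_large, jar_small, old_panel_0_mid, old_panel_1_mid, old_panel_2_mid, old_panel_3_mid, panel_blue, panel_blue_mid, panel_yellow, panel_yellow_mid, place_blue,
place_blue []
glue_bottle [(0.81, [203.0, 120.0, 218.0, 170.0], 620)]
dropper_bottle [(0.63, [248.0, 212.0, 260.0, 246.0], 399)]
jar_small [(0.71, [197.0, 210.0, 211.0, 233.0], 368)]
jar_large [(0.78, [167.0, 258.0, 194.0, 296.0], 788)]
```

```bash
python3 - <<'E'
from h import *
a=cam('scene')['frame'][140:330,150:400,::-1]; b=cam('side')['frame'][110:300,150:400,::-1]
f=lambda x:cv2.resize(x,None,fx=3,fy=3,interpolation=cv2.INTER_CUBIC)
cv2.imwrite('pics/a.png',f(a)); cv2.imwrite('pics/b.png',f(b))
E
```

```text
(no output)
```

View pics/a.png

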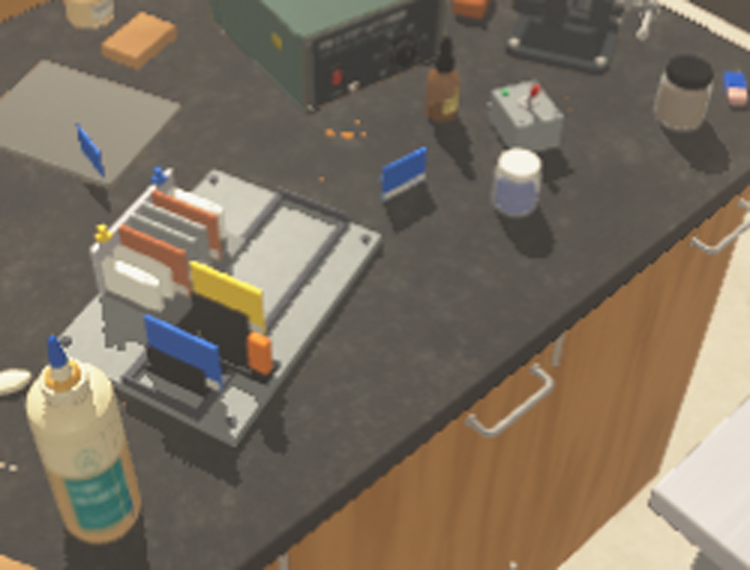

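View pics/b.png

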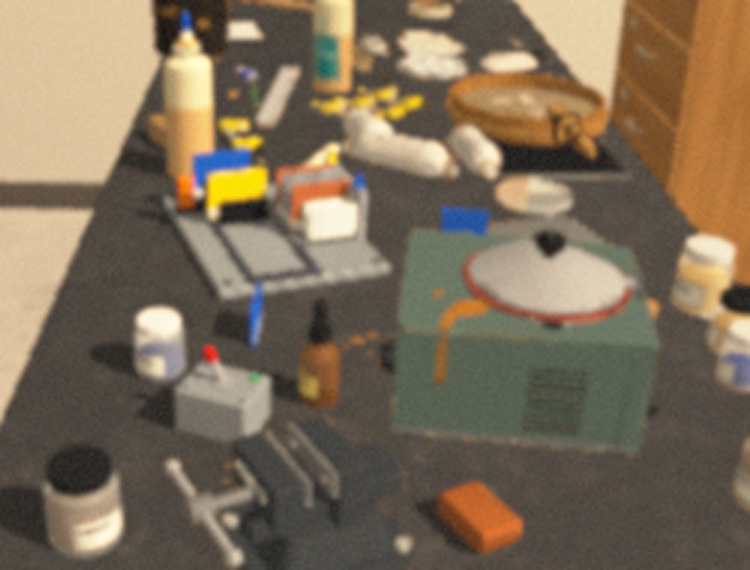

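Scene crop: the sled stands left of centre on the rack. It carries the blue panel at (183,350) on the left and the yellow panel at (228,290), with the fin at (260,353). The blue clip is at (160,178) and the yellow clip at (103,233). Blue look-alikes are the loose cards at (405,172) and (90,150); the panel in the sled groove is the largest, so that is the one. The switch box is at (525,115), with a red tip at (535,90).

```bash
python3 - <<'E'
from h import *
from scipy.optimize import least_squares
c=cam('scene'); s=cam('side')
px=lambda p,o:(np.array(p)/3+np.array(o)-1/3)
A=(150,140);B=(150,110)
# corners: rack(x,y)
obs=[(c,px((380,236),A),(-.112,-.14,.024)),(c,px((212,170),A),(.094,-.14,.024)),(c,px((236,438),A),(-.112,.14,.02)),
 (s,px((222,293),B),(-.112,-.14,.02)),(s,px((388,268),B),(.094,-.14,.02)),(s,px((165,198),B),(-.112,.14,.024))]
def f(p):
    r=R.from_euler('z',p[2]).as_matrix()
    return np.concatenate([proj(k,r@np.array(P)+[p[0],p[1],0])[0]-u for k,u,P in obs])
q=least_squares(f,[.6,.1,.3]); print('rack',q.x,q.fun.round(1))
r=R.from_euler('z',q.x[2]).as_matrix(); t=np.array([q.x[0],q.x[1],0])
rk=lambda w:(r.T@(w-t)).round(4)
print('fin top',rk(atz(c,px((260,340),A),.065)),'clips b,y',rk(atz(c,px((160,172),A),.09)),rk(atz(c,px((103,227),A),.09)))
print('tip',atz(c,px((536,88),A),.077),atz(s,px((211,352),B),.077))
# box top corners scene
for p in [(490,100),(527,80),(560,118),(523,133)]: print('box',atz(c,px(p,A),.044).round(4))
for p in [(176,390),(212,362),(271,375),(238,408)]: print('boxs',atz(s,px(p,B),.044).round(4))
for n,k in (('glue_bottle',c),('dropper_bottle',s),('jar_small',s),('jar_large',s)):
    e=silhouettes('scene' if k is c else 'side',n)[0]['extent']; print(n,atz(k,((e[0]+e[2])/2,e[3]-4),0).round(3))
E
```

```text
rack [0.56075006 0.30700766 0.35117684] [ 1.2 -2.7  0.  -2.8 -0.5  0.  -1.2 -2.7  0.3 -2.8 -1.7 -3.1]
fin top [-0.0965  0.0688  0.065 ] clips b,y [ 0.0867 -0.045   0.09  ] [0.0899 0.0423 0.09  ]
tip [ 0.51215125 -0.0928654   0.077     ] [ 0.51508431 -0.09925593  0.077     ]
box [ 0.5566 -0.0724  0.044 ]
box [ 0.5534 -0.13    0.044 ]
box [ 0.4851 -0.107   0.044 ]
box [ 0.495  -0.0581  0.044 ]
boxs [ 0.4843 -0.1107  0.044 ]
boxs [ 0.5126 -0.0626  0.044 ]
boxs [ 0.5678 -0.0832  0.044 ]
boxs [ 0.5407 -0.1371  0.044 ]
glue_bottle [0.423 0.541 0.   ]
dropper_bottle [ 0.614 -0.046  0.   ]
jar_small [0.457 0.007 0.   ]
jar_large [ 0.435 -0.273  0.   ]
```

play_rows --steps '[[[0.024,-0.016,-0.005,0,0,0,0.087],[0.024,-0.016,-0.005,0,0,0,0.087],[0.024,-0.016,-0.005,0,0,0,0.087],[0.024,-0.016,-0.005,0,0,0,0.087],[0.024,-0.016,-0.005,0,0,0,0.087],[0.024,-0.016,-0.005,0,0,0,0.087],[0.024,-0.016,-0.005,0,0,0,0.087],[0.024,-0.016,-0.005,0,0,0,0.087],[0.024,-0.016,-0.005,0,0,0,0.087],[0.024,-0.016,-0.005,0,0,0,0.087],[0.024,-0.016,-0.005,0,0,0,0.087],[0.024,-0.016,-0.005,0,0,0,0.05]]]'

```text
time_s: 2.9
tool_pos: [0.4501, -0.2998, 0.283]
tool_rot: [180.0, -0.0, 24.0]
force: [0.8, 0.4, 0.7]
grip_width: 0.0838
grasp_force: 0.0
```

play_rows --steps '[[[0.014,-0.03,-0.005,0,0,0.006,0.05],[0.014,-0.03,-0.005,0,0,0.006,0.05],[0.014,-0.03,-0.005,0,0,0.006,0.05],[0.014,-0.03,-0.005,0,0,0.006,0.05],[0.014,-0.03,0,0,0,0.006,0.05],[0.014,-0.03,0,0,0,0.006,0.05],[0.014,-0.03,0,0,0,0.006,0.05],[0.014,-0.03,0,0,0,0.006,0.05],[0.014,-0.03,0,0,0,0.006,0.05],[0.014,-0.03,0,0,0,0.006,0.05],[0.014,-0.03,0,0,0,0.006,0.05],[0.014,-0.03,0,0,0,0.006,0.05]]]'

```text
time_s: 4.1
tool_pos: [0.4693, 0.0972, 0.3028]
tool_rot: [179.9, -0.0, 19.9]
force: [1.0, 0.2, -0.1]
grip_width: 0.0499
grasp_force: 0.0
```

```bash
python3 - <<'E'
from h import *
o=get_obs(); print(o['time_s'],o['tool_pos'],o['tool_rot'],o['qpos'],o['force'])
c=cam('wrist'); V=np.array(c['view']); p=-V[:3,:3].T@V[:3,3]
T=R.from_euler('xyz',o['tool_rot'],degrees=True).as_matrix()
print('cam in tool',T.T@(p-o['tool_pos']),'\n',T.T@V[:3,:3].T, c['k1'],c['intrinsics'])
save(c,'w1.png')
E
```

```text
4.1 [0.46932344 0.09717782 0.30284007] [ 1.79949329e+02 -3.76645091e-02  1.99063563e+01] [ 28.63238362  -3.55608981 -41.07947787  97.75153332  -2.29970356
  84.89062362 -82.28292642] [ 0.98368864  0.23266294 -0.069808  ]
cam in tool [ 0.07100735 -0.00020838 -0.16242862] 
 [[-5.25160669e-04  9.66103855e-01  2.58153183e-01]
 [ 9.99999688e-01  3.55165723e-04  7.05137661e-04]
 [ 5.89549050e-04  2.58153473e-01 -9.66103740e-01]] 0.013179583999331338 [[315.47451272   0.         258.88027718]
 [  0.         315.47451272 194.64939183]
 [  0.           0.           1.        ]]
```

play_rows --steps '[[[0.023,-0.028,0.013,0,0,0,0.05],[0.023,-0.028,0.013,0,0,0,0.05],[0.023,-0.028,0.013,0,0,0,0.05],[0.023,-0.028,0.013,0,0,0,0.05],[0.023,-0.028,0.013,0,0,0,0.05],[0.023,-0.028,0.013,0,0,0,0.05],[0,0,0,0,0,0,0.05],[0,0,0,0,0,0,0.05]]]'

```text
time_s: 4.95
tool_pos: [0.5414, 0.3012, 0.2238]
tool_rot: [-180.0, 0.1, 20.0]
force: [0.1, -0.3, -0.3]
grip_width: 0.0501
grasp_force: 0.0
```

```bash
python3 - <<'E'
from h import *
o=get_obs(); print(o['time_s'],o['tool_pos'],o['tool_rot'],o['joint_velocities'].round(2))
c=cam('wrist'); save(c,'w2.png',scale=1.5)
import pickle; pickle.dump(c,open('w2.pkl','wb'))
E
```

```text
4.95 [0.54137097 0.30118051 0.22376534] [-1.79978218e+02  1.09025202e-01  2.00295399e+01] [ 2.09 -2.45  0.64  0.14  0.23  0.17 -0.03]
```

View pics/w2.png

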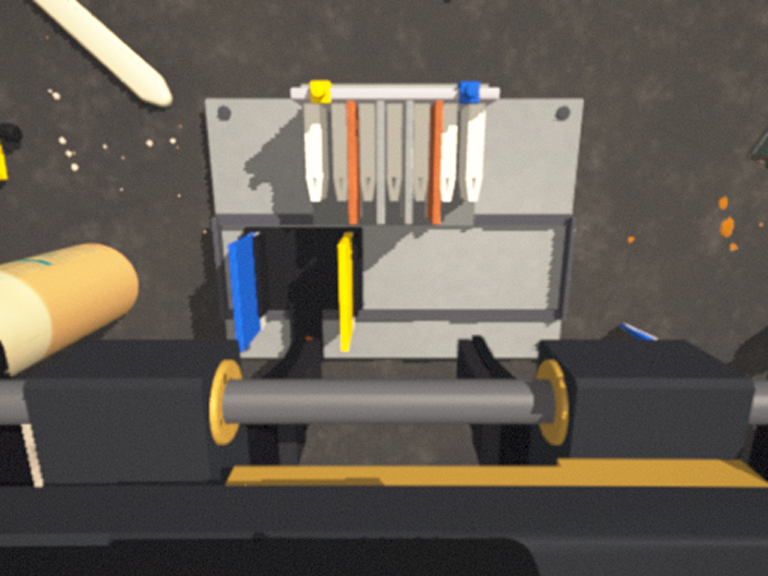

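Wrist view, rack-aligned. The slots from the left are: free with the yellow clip (320,92), terracotta 352, grey 380, grey 408, terracotta 436, free with the blue clip (469,92). So yellow goes to y=+45 and blue to y=-45. The sled is on the left, with the blue top edge at x≈243 and the yellow one at x≈346.

```bash
python3 - <<'E'
from h import *
import pickle; c=pickle.load(open('w2.pkl','rb'))
from scipy.optimize import least_squares
q=lambda u,v:np.array([(u+.5)/1.5-.5,(v+.5)/1.5-.5])
obs=[(q(u,222),(.010,y,.0785)) for u,y in((354,.027),(381,.009),(408.5,-.009),(436,-.027))]
obs+=[(q(206,99),(.094,.14,.018)),(q(583,99),(.094,-.14,.018)),(q(320,82),(.088,.045,.09)),(q(469.5,83),(.088,-.045,.09)),(q(564,358),(-.112,-.14,.018))]
def f(p):
    r=R.from_euler('z',p[2]).as_matrix()
    return np.concatenate([proj(c,r@np.array(P)+[p[0],p[1],0])[0]-u for u,P in obs])
s=least_squares(f,[.56,.307,.35],loss='soft_l1'); print('rack',s.x,np.degrees(s.x[2]),s.fun.round(1))
r=R.from_euler('z',s.x[2]).as_matrix(); t=np.array([s.x[0],s.x[1],0]); rk=lambda w:(r.T@(w-t)).round(4)
print('yellow',rk(atz(c,q(346,235),.08)),rk(atz(c,q(346,349),.08)),'blue',rk(atz(c,q(245,235),.08)),rk(atz(c,q(241,348),.08)))
print('slededge',rk(atz(c,q(362,230),.044)),rk(atz(c,q(362,308),.044)))
for z in (0.065,):
  fin=np.r_[r@[ -.097,.06,0]+t]; print('fin world',fin)
E
```

```text
rack [0.56681498 0.30636847 0.36097156] 20.682146644118532 [-0.4  0.2  0.1 -0.   0.3 -0.2  0.5 -0.5 -4.4 -1.1  3.  -4.5 -2.3  5.2
  1.6  3.1 -0.6  0. ]
yellow [0.002  0.0319 0.08  ] [-0.0771  0.0347  0.08  ] blue [0.0028 0.0973 0.08  ] [-0.0754  0.1072  0.08  ]
slededge [0.0004 0.0236 0.044 ] [-0.0585  0.0251  0.044 ]
fin world [0.45487523 0.32824293 0.        ]
```

```bash
python3 - <<'E'
from h import *
import pickle; c=pickle.load(open('w2.pkl','rb'))
im=c['frame'][48:248,130:390,::-1]; cv2.imwrite('pics/w2z.png',cv2.resize(im,None,fx=3,fy=3,interpolation=cv2.INTER_CUBIC))
E
```

```text
(no output)
```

View pics/w2z.png

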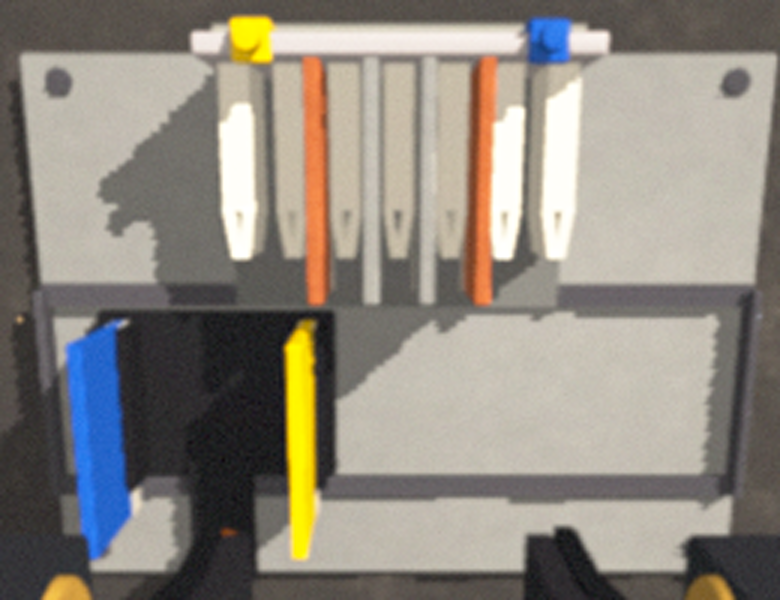

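```bash
cat > fit.py <<'E'
from h import *
import pickle; c=pickle.load(open('w2.pkl','rb'))
from scipy.optimize import least_squares
q=lambda u,v:np.array([(u+.5)/3-.5+130,(v+.5)/3-.5+48])
obs=[(q(u,302),(.010,y,.0785)) for u,y in((307,.0295),(364,.0115),(436,-.0115),(492,-.0295))]
obs+=[(q(u,60),(.085,y,.0785)) for u,y in((304,.0295),(363,.0115),(437,-.0115),(496,-.0295))]
obs+=[(q(252,60),(.080,.045,.09)),(q(550,60),(.080,-.045,.09))]
w=np.array([1,1]*8+[1,0]*2)
def f(p):
    r=R.from_euler('z',p[2]).as_matrix()
    return w*np.concatenate([proj(c,r@np.array(P)+[p[0],p[1],0])[0]-u for u,P in obs])
s=least_squares(f,[.56,.307,.35],loss='soft_l1'); print('rack',s.x,np.degrees(s.x[2]),s.fun.round(1))
r=R.from_euler('z',s.x[2]).as_matrix(); t=np.array([s.x[0],s.x[1],0]); rk=lambda w:(r.T@(w-t)).round(4)
print('yellow left',rk(atz(c,q(286,346),.08)),rk(atz(c,q(293,558),.08)),'blue left',rk(atz(c,q(68,345),.08)),rk(atz(c,q(90,556),.08)))
print('sled right edge',rk(atz(c,q(334,312),.044)),rk(atz(c,q(334,475),.044)))
print('base corners z12',[rk(atz(c,q(*k),.012)) for k in((22,54),(772,54),(732,570))])
E
python3 fit.py
```

```text
rack [0.56494312 0.30608991 0.35117724] 20.120973748767785 [ 0.6  1.4  0.1  1.3 -0.3  1.3 -0.4  1.2 -0.4 -0.8 -0.3 -0.9  0.3 -0.9
  0.5 -1.  -1.8  0.   1.5  0. ]
yellow left [-0.0028  0.0371  0.08  ] [-0.0768  0.0369  0.08  ] blue left [-0.0024  0.108   0.08  ] [-0.0759  0.107   0.08  ]
sled right edge [0.0036 0.0233 0.044 ] [-0.0579  0.0244  0.044 ]
base corners z12 [array([0.0943, 0.1382, 0.012 ]), array([ 0.0937, -0.1373,  0.012 ]), array([-0.1101, -0.1417,  0.012 ])]
```

play_rows --steps '[[[-0.018,-0.0165,0.015,0,0,0,0.036],[-0.018,-0.0165,0.015,0,0,0,0.036],[-0.018,-0.0165,0.015,0,0,0,0.036],[-0.019,-0.017,0.015,0,0,0,0.036],[0,0,0.02,0,0,0,0.036],[0,0,0.02,0,0,0,0.036],[0,0,0.01,0,0,0,0.036],[0,0,0,0,0,0,0.036]]]'

```text
time_s: 5.8
tool_pos: [0.4508, 0.3364, 0.114]
tool_rot: [179.9, 0.1, 19.8]
force: [-0.1, -0.2, 0.2]
grip_width: 0.0361
grasp_force: 0.0
```

```bash
cat >> h.py <<'E'
RX,RY,RA=.56494,.30609,.35118
def rack(p):
    d=np.array(p[:2])-[RX,RY]; c,s=np.cos(RA),np.sin(RA)
    return np.array([c*d[0]+s*d[1],-s*d[0]+c*d[1],p[2]])
def rw(p):
    c,s=np.cos(RA),np.sin(RA); return np.array([RX+c*p[0]-s*p[1],RY+s*p[0]+c*p[1],p[2]])
def st():
    o=get_obs(); print(o['time_s'],'rack tcp',rack(o['tool_pos']).round(4),'yaw',o['tool_rot'].round(2),'F',o['force'].round(1),'w',o['grip_width'],'g',o['grasp_force']); return o
E
python3 - <<'E'
from h import *
st(); c=cam('side'); save(c,'s2.png',(195,130,295,220),6)
E
```

```text
5.8 rack tcp [-0.0967  0.0677  0.114 ] yaw [1.7991e+02 7.0000e-02 1.9800e+01] F [-0.1 -0.2  0.2] w 0.03607410122892934 g 0.0
```

View pics/s2.png

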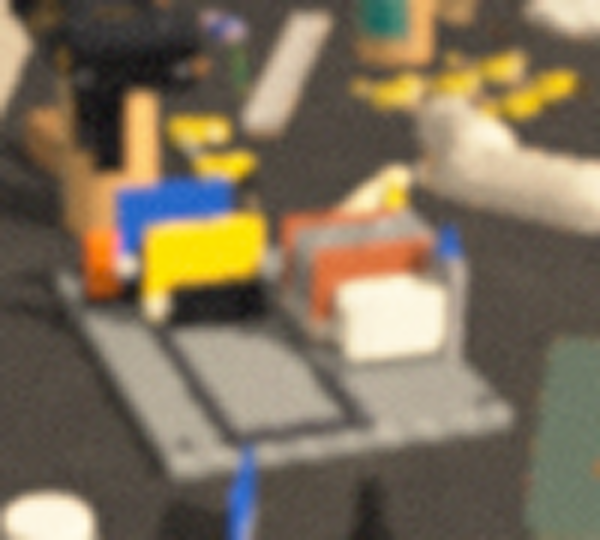

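The side view shows the fingers at (95,150) right above the orange fin at (100,265), clear of the blue panel's rear edge at (118,230).

play_rows --steps '[[[0,-0.002,0.016,0,0,0,0.036],[0,0,0.016,0,0,0,0.036],[0,0,0.016,0,0,0,0.036],[0,0,0.016,0,0,0,0.036],[0,0,0.014,0,0,0,0.036],[0,0,0,0,0,0,0.036],[0,0,0,0,0,0,0.036]]]'

```text
time_s: 6.55
tool_pos: [0.4497, 0.3404, 0.0361]
tool_rot: [-180.0, 0.0, 19.9]
force: [-0.2, -0.6, 0.8]
grip_width: 0.0362
grasp_force: 0.0
```

play_rows --steps '[[[0,0,0,0,0,0,0.005],[0,0,0,0,0,0,0.005],[0,0,0,0,0,0,0.005],[0,0,0,0,0,0,0.005],[0,0,0,0,0,0,0.005],[0,0,0,0,0,0,0.005]]]' --force 20

```text
time_s: 7.15
tool_pos: [0.4503, 0.3401, 0.0369]
tool_rot: [180.0, -0.0, 19.9]
force: [0.2, -0.9, 3.4]
grip_width: 0.0117
grasp_force: 20.0
```

```bash
python3 - <<'E'
from h import *
st()
E
```

```text
7.15 rack tcp [-0.0959  0.0713  0.0369] yaw [ 1.7996e+02 -3.0000e-02  1.9910e+01] F [ 0.2 -0.9  3.4] w 0.01173810448634002 g 19.97745648957789
```

play_rows --steps '[[[0,-0.004,0,0,0,0,0.005],[0,-0.004,0,0,0,0,0.005],[0,-0.002,0,0,0,0,0.005],[0,0,0,0,0,0,0.005],[0,0,0,0,0,0,0.005],[0,0,0,0,0,0,0.03],[0,0,0,0,0,0,0.036],[0,0,0,0,0,0,0.036],[0,0,0,0,0,0,0.036]]]'

```text
time_s: 8.05
tool_pos: [0.4457, 0.3501, 0.0361]
tool_rot: [-180.0, 0.1, 20.0]
force: [-0.1, -0.3, 0.8]
grip_width: 0.0332
grasp_force: 0.0
```

play_rows --steps '[[[0,0,-0.02,0,0,0,0.036],[0,0,-0.025,0,0,0,0.036],[0,0,-0.025,0,0,0,0.036],[0.02,0.01,-0.03,0,0,0,0.036],[0.02,0.01,-0.03,0,0,0,0.036],[0.02,0.01,-0.03,0,0,0,0.036],[0.02,0.01,-0.03,0,0,0,0.036],[0,0,0,0,0,0,0],[0,0,0,0,0,0,0],[0,0,0,0,0,0,0]]]'

```text
time_s: 9.05
tool_pos: [0.5337, 0.3396, 0.2251]
tool_rot: [180.0, 0.2, 20.0]
force: [0.1, 0.0, -0.5]
grip_width: 0.0193
grasp_force: 0.0
```

```bash
python3 - <<'E'
from h import *
import pickle
st(); c=cam('wrist'); pickle.dump(c,open('w3.pkl','wb'))
P=[(.01,y,.0785) for y in(.027,.009,-.009,-.027)]; print(proj(c,[rw(p) for p in P]).round(0))
save(c,'w3.png',(130,48,390,248),3)
E
```

```text
9.05 rack tcp [-0.0178  0.0422  0.2251] yaw [1.7999e+02 1.5000e-01 2.0020e+01] F [ 0.1  0.  -0.5] w 0.019347246087864922 g 0.0
[[275. 155.]
 [293. 155.]
 [311. 155.]
 [330. 155.]]
```

View pics/w3.png

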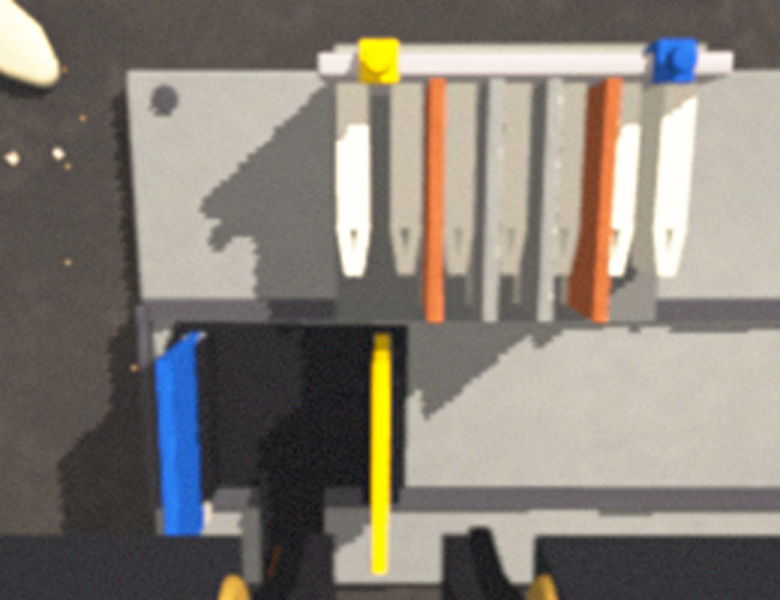

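The yellow top edge (u≈380) lines up with the free slot between the dividers at 353 and 405. Next I go behind its rear edge and push.

play_rows --steps '[[[-0.021,-0.001,0.02,0,0,0,0],[-0.021,-0.001,0.02,0,0,0,0],[-0.021,-0.001,0.02,0,0,0,0],[-0.021,0,0.02,0,0,0,0],[0,0,0.019,0,0,0,0],[0,0,0.019,0,0,0,0],[0,0,0.019,0,0,0,0],[0,0,0.019,0,0,0,0],[0,0,0.016,0,0,0,0],[0,0,0,0,0,0,0],[0,0,0,0,0,0,0]]]'

```text
time_s: 10.2
tool_pos: [0.4548, 0.3137, 0.0543]
tool_rot: [-180.0, 0.0, 20.0]
force: [-1.3, -0.2, -0.1]
grip_width: 0.0005
grasp_force: 0.0
```

```bash
python3 - <<'E'
from h import *
st()
E
```

```text
10.2 rack tcp [-0.1008  0.045   0.0543] yaw [-1.800e+02  5.000e-02  1.997e+01] F [-1.3 -0.2 -0.1] w 0.0005343614253467457 g 0.0
```

play_rows --steps '[[[0.01,0,0,0,0,0,0],[0.01,0,0,0,0,0,0],[0.01,0,0,0,0,0,0],[0.01,0,0,0,0,0,0],[0.01,0,0,0,0,0,0],[0.01,0,0,0,0,0,0]]]'

```text
time_s: 10.8
tool_pos: [0.5127, 0.3343, 0.0544]
tool_rot: [-180.0, 0.0, 19.9]
force: [0.2, 0.2, 0.6]
grip_width: 0.0004
grasp_force: 0.1
```

play_rows --steps '[[[0.008,0,0,0,0,0,0],[0.008,0,0,0,0,0,0],[0.008,0,0,0,0,0,0],[0.006,0,0,0,0,0,0],[0.005,0,0,0,0,0,0],[0,0,0,0,0,0,0]]]'

```text
time_s: 11.4
tool_pos: [0.5453, 0.3461, 0.0545]
tool_rot: [-180.0, -0.0, 19.9]
force: [1.7, 0.3, 0.1]
grip_width: 0.0003
grasp_force: 0.0
```

```bash
python3 - <<'E'
from h import *
st()
E
```

```text
11.4 rack tcp [-0.0047  0.0443  0.0545] yaw [-1.7999e+02 -2.0000e-02  1.9910e+01] F [1.7 0.3 0.1] w 0.0002700017999848404 g 0.0
```

play_rows --steps '[[[0.003,0,0,0,0,0,0],[0.002,0,0,0,0,0,0],[0,0,0,0,0,0,0],[0,0,0,0,0,0,0]]]'

```text
time_s: 11.8
tool_pos: [0.5484, 0.3474, 0.0544]
tool_rot: [180.0, 0.1, 20.0]
force: [-3.4, -1.3, 1.6]
grip_width: 0.0003
grasp_force: 2.2
```

```bash
python3 - <<'E'
from h import *
st()
E
```

```text
11.8 rack tcp [-0.0013  0.0445  0.0544] yaw [1.7997e+02 1.1000e-01 1.9950e+01] F [-3.4 -1.3  1.6] w 0.00029597267473683556 g 2.1987362299114466
```

play_rows --steps '[[[0.002,0,0,0,0,0,0],[0,0,0,0,0,0,0],[0,0,0,0,0,0,0]]]'

```text
time_s: 12.1
tool_pos: [0.5484, 0.3477, 0.0543]
tool_rot: [179.9, 0.3, 20.0]
force: [-9.8, -3.6, 5.6]
grip_width: 0.0005
grasp_force: 4.6
```

play_rows --steps '[[[-0.003,0,0,0,0,0,0],[-0.02,0,0,0,0,0,0],[-0.01,0,-0.04,0,0,0,0.036],[-0.01,0,-0.04,0,0,0,0.036],[0,-0.006,-0.04,0,0,0,0.036],[0,0,-0.045,0,0,0,0.036],[0,0,0,0,0,0,0.036],[0,0,0,0,0,0,0.036]]]'

```text
time_s: 12.9
tool_pos: [0.5101, 0.3399, 0.2211]
tool_rot: [180.0, -0.3, 19.9]
force: [-0.0, -0.0, -1.2]
grip_width: 0.0342
grasp_force: 0.0
```

```bash
python3 - <<'E'
from h import *
import pickle
st(); c=cam('wrist'); pickle.dump(c,open('w4.pkl','wb'))
save(c,'w4.png',(130,30,390,230),3)
E
```

```text
12.9 rack tcp [-0.0398  0.0506  0.2211] yaw [180.    -0.27  19.9 ] F [-0.  -0.  -1.2] w 0.03422132869318737 g 0.0
```

View pics/w4.png

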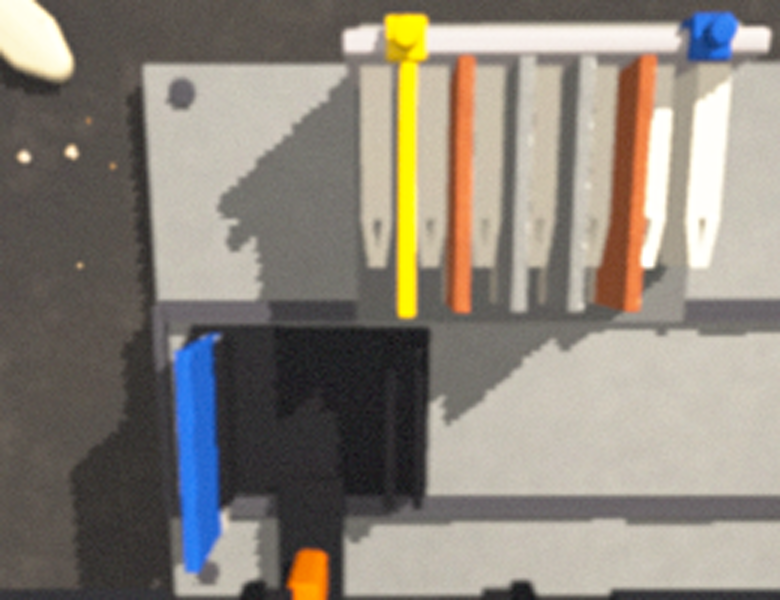

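Yellow is in its slot: its rear end is at v≈317 against 312 for the neighbours, so about 1.5 mm short and within tolerance. The old panels have not moved and the fin is at (310,560). Next I grip it for the blue shift.

play_rows --steps '[[[-0.019,-0.01,0.02,0,0,0,0.036],[-0.019,-0.01,0.02,0,0,0,0.036],[-0.019,-0.011,0.02,0,0,0,0.036],[0,0,0.018,0,0,0,0.036],[0,0,0.018,0,0,0,0.036],[0,0,0.018,0,0,0,0.036],[0,0,0.018,0,0,0,0.036],[0,0,0.018,0,0,0,0.036],[0,0,0.018,0,0,0,0.036],[0,0,0.017,0,0,0,0.036],[0,0,0,0,0,0,0.036],[0,0,0,0,0,0,0.036]]]'

```text
time_s: 14.15
tool_pos: [0.4442, 0.3489, 0.0339]
tool_rot: [-180.0, 0.1, 19.9]
force: [1.4, 0.6, 0.0]
grip_width: 0.0359
grasp_force: 0.0
```

play_rows --steps '[[[0,0,0,0,0,0,0.005],[0,0,0,0,0,0,0.005],[0,0,0,0,0,0,0.005],[0,0,0,0,0,0,0.005],[0,0,0,0,0,0,0.005]]]'

```text
time_s: 14.65
tool_pos: [0.445, 0.349, 0.035]
tool_rot: [180.0, -0.0, 19.9]
force: [0.7, -0.6, 3.1]
grip_width: 0.0119
grasp_force: 20.0
```

```bash
python3 - <<'E'
from h import *
st()
E
```

```text
14.65 rack tcp [-0.0978  0.0815  0.035 ] yaw [ 1.7998e+02 -4.0000e-02  1.9910e+01] F [ 0.7 -0.6  3.1] w 0.011937445776902771 g 19.97644596034661
```

play_rows --steps '[[[0,0.005,0,0,0,0,0.005],[0,0.011,0,0,0,0,0.005],[0.0001,0.016,0,0,0,0,0.005],[0.0001,0.016,0,0,0,0,0.005],[0.0001,0.016,0,0,0,0,0.005],[0.0001,0.016,0,0,0,0,0.005],[0.0001,0.016,0,0,0,0,0.005],[0.0001,0.016,0,0,0,0,0.005],[0,0.016,0,0,0,0,0.005],[0,0.016,0,0,0,0,0.005],[0,0.012,0,0,0,0,0.005],[0,0.005,0,0,0,0,0.005]]]'

```text
time_s: 15.85
tool_pos: [0.5008, 0.197, 0.0349]
tool_rot: [-180.0, -0.1, 19.8]
force: [-0.5, 4.3, 3.1]
grip_width: 0.0119
grasp_force: 20.0
```

play_rows --steps '[[[0,0,0,0,0,0,0.005],[0,0,0,0,0,0,0.005]]]'

```text
time_s: 16.05
tool_pos: [0.501, 0.1966, 0.0349]
tool_rot: [179.9, -0.0, 19.9]
force: [0.2, -0.3, 5.2]
grip_width: 0.0118
grasp_force: 20.0
```

```bash
python3 - <<'E'
from h import *
st()
E
```

```text
16.05 rack tcp [-0.0977 -0.0808  0.0349] yaw [ 1.7987e+02 -4.0000e-02  1.9880e+01] F [ 0.2 -0.3  5.2] w 0.01183261247329368 g 19.990669438848272
```

play_rows --steps '[[[0,0,0,0,0,0,0.036],[0,0,0,0,0,0,0.036],[0,0,0,0,0,0,0.036],[0,0,-0.03,0,0,0,0.036],[0,0,-0.04,0,0,0,0.036],[0.02,-0.012,-0.04,0,0,0,0],[0.02,-0.012,-0.04,0,0,0,0],[0.023,-0.012,-0.04,0,0,0,0],[0,0,0,0,0,0,0],[0,0,0,0,0,0,0],[0,0,0,0,0,0,0]]]'

```text
time_s: 17.15
tool_pos: [0.546, 0.2521, 0.2228]
tool_rot: [180.0, 0.2, 19.9]
force: [0.9, -0.4, -0.3]
grip_width: 0.0021
grasp_force: 0.0
```

```bash
python3 - <<'E'
from h import *
import pickle
st(); c=cam('wrist'); pickle.dump(c,open('w5.pkl','wb'))
save(c,'w5.png',(130,30,390,230),3)
E
```

```text
17.15 rack tcp [-0.0363 -0.0441  0.2228] yaw [179.95   0.18  19.92] F [ 0.9 -0.4 -0.3] w 0.002097787730059398 g 0.0
```

View pics/w5.png

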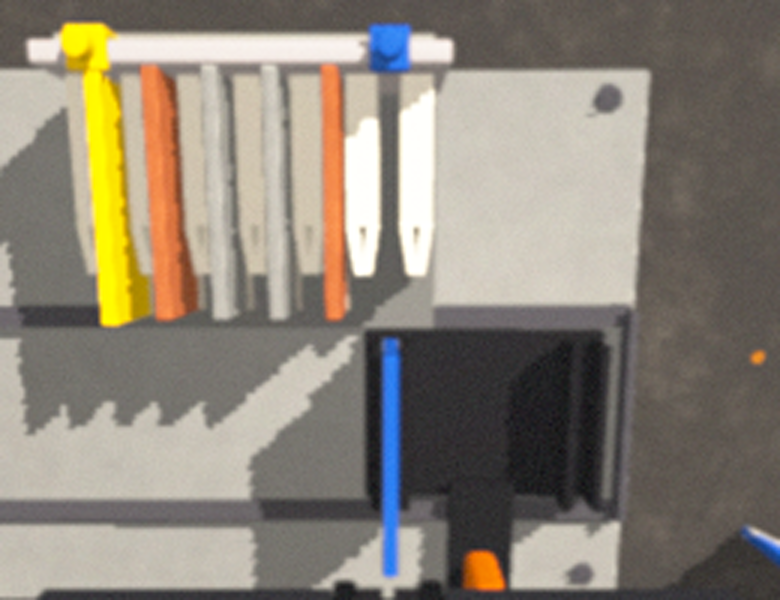

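Blue (u≈391) is midway between the dividers at 364 and 417, so it is aligned. Pushing.

play_rows --steps '[[[-0.022,0.001,0.015,0,0,0,0],[-0.022,0,0.015,0,0,0,0],[-0.022,0,0.015,0,0,0,0],[0,0,0.02,0,0,0,0],[0,0,0.02,0,0,0,0],[0,0,0.02,0,0,0,0],[0,0,0.02,0,0,0,0],[0,0,0.02,0,0,0,0],[0,0,0.02,0,0,0,0],[0,0,0.002,0,0,0,0],[0,0,0,0,0,0,0],[0,0,0,0,0,0,0]]]'

```text
time_s: 18.4
tool_pos: [0.4856, 0.2298, 0.0582]
tool_rot: [180.0, -0.0, 19.9]
force: [-0.3, -1.0, 0.5]
grip_width: 0.0007
grasp_force: 0.0
```

```bash
python3 - <<'E'
from h import *
st()
E
```

```text
18.4 rack tcp [-0.1008 -0.0444  0.0582] yaw [ 1.7999e+02 -4.0000e-02  1.9910e+01] F [-0.3 -1.   0.5] w 0.0006573343485082025 g 0.0
```

play_rows --steps '[[[0.01,0,0.001,0,0,0,0],[0.01,0,0.001,0,0,0,0],[0.01,0,0,0,0,0,0],[0.01,0,0,0,0,0,0],[0.01,0,0,0,0,0,0],[0.01,0,0,0,0,0,0]]]'

```text
time_s: 19.0
tool_pos: [0.5426, 0.2506, 0.0554]
tool_rot: [-180.0, 0.0, 19.9]
force: [0.1, 0.0, -0.3]
grip_width: 0.0006
grasp_force: 0.2
```

play_rows --steps '[[[0.008,0,0,0,0,0,0],[0.008,0,0,0,0,0,0],[0.008,0,0,0,0,0,0],[0.006,0,0,0,0,0,0],[0.006,0,0,0,0,0,0],[0,0,0,0,0,0,0]]]'

```text
time_s: 19.6
tool_pos: [0.5764, 0.2627, 0.0556]
tool_rot: [-180.0, -0.0, 19.9]
force: [0.7, 0.3, 0.5]
grip_width: 0.0
grasp_force: 0.0
```

play_rows --steps '[[[0.003,0,0,0,0,0,0],[0.002,0,0,0,0,0,0],[0,0,0,0,0,0,0]]]'

```text
time_s: 19.9
tool_pos: [0.5788, 0.2637, 0.0553]
tool_rot: [180.0, 0.2, 19.9]
force: [-4.2, -1.8, 2.8]
grip_width: 0.0003
grasp_force: 2.5
```

```bash
python3 - <<'E'
from h import *
st()
E
```

```text
19.9 rack tcp [-0.0016 -0.0445  0.0553] yaw [179.96   0.2   19.94] F [-4.2 -1.8  2.8] w 0.00027230086892436974 g 2.5290062511339784
```

Blue stops at the same tool position as yellow (TCP x -1.6 mm), with the force rising. I'll do a short firm press, retract, and then go to look at the switch.

play_rows --steps '[[[0.002,0,0,0,0,0,0],[0,0,0,0,0,0,0],[0,0,0,0,0,0,0],[-0.005,0,0,0,0,0,0],[-0.02,0,0,0,0,0,0],[-0.01,0,-0.04,0,0,0,0],[0,0,-0.045,0,0,0,0],[0,0,-0.045,0,0,0,0],[0,0,-0.04,0,0,0,0],[0,0,0,0,0,0,0],[0,0,0,0,0,0,0]]]'

```text
time_s: 21.0
tool_pos: [0.5501, 0.2532, 0.2267]
tool_rot: [180.0, -0.2, 19.9]
force: [-0.8, -0.1, 0.4]
grip_width: 0.0006
grasp_force: 0.0
```

```bash
python3 - <<'E'
from h import *
import pickle
st(); c=cam('wrist'); pickle.dump(c,open('w6.pkl','wb'))
save(c,'w6.png',(130,30,390,230),3)
E
```

```text
21.0 rack tcp [-0.0321 -0.0445  0.2267] yaw [179.96  -0.2   19.91] F [-0.8 -0.1  0.4] w 0.0005761902889092436 g 0.0
```

View pics/w6.png

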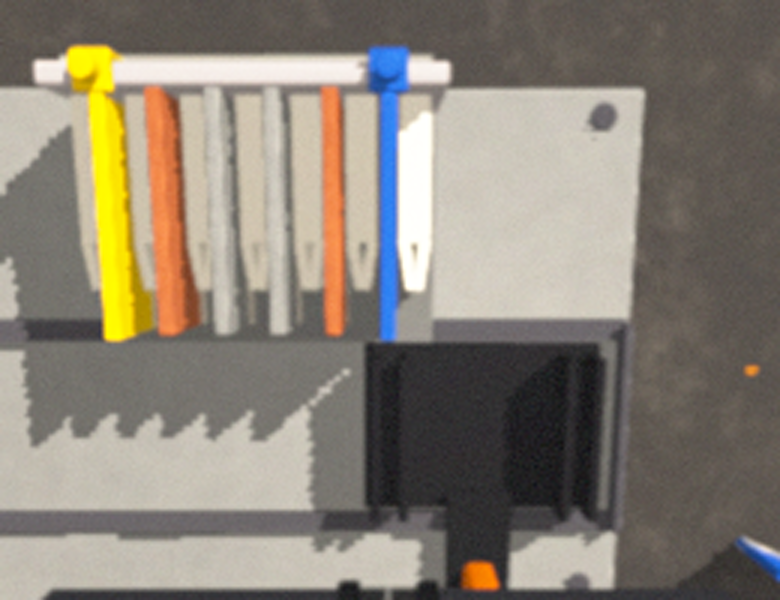

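Both panels sit in their slots with rear ends at v≈340 against 335 for the neighbours, about 1.5 mm apart. The old panels are undisturbed. On to the switch.

play_rows --steps '[[[-0.0195,0.0325,0,0,0,0,0],[-0.0195,0.0325,0,0,0,0,0],[-0.0195,0.0325,0,0,0,0,0],[-0.0195,0.0325,0,0,0,0,0],[-0.0195,0.0325,0,0,0,0,0],[-0.0195,0.0325,0,0,0,0,0],[-0.0195,0.0325,0,0,0,0,0],[-0.0195,0.0325,0,0,0,0,0],[-0.0195,0.0325,0,0,0,0,0]]]'

```text
time_s: 21.95
tool_pos: [0.4825, -0.0836, 0.2238]
tool_rot: [-179.9, 0.1, 19.9]
force: [0.4, 0.6, -0.2]
grip_width: 0.0007
grasp_force: 0.0
```

play_rows --steps '[[[0,0,0,0,0,0.1,0],[0,0,0,0,0,0.1,0],[0,0,0,0,0,0.1,0],[0,0,0,0,0,0.1,0],[0,0,0,0,0,0.1,0],[0,0,0,0,0,0.1,0],[0,0,0,0,0,0.1,0],[0,0,0,0,0,0,0],[0,0,0,0,0,0,0]]]'

```text
time_s: 22.85
tool_pos: [0.4833, -0.0819, 0.2243]
tool_rot: [180.0, 0.1, -20.1]
force: [-0.5, -0.4, 0.5]
grip_width: 0.0006
grasp_force: 0.0
```

```bash
python3 - <<'E'
from h import *
import pickle
st(); c=cam('wrist'); pickle.dump(c,open('w7.pkl','wb'))
for t in ('switch_box','switch_tip','jar_small','dropper_bottle'): print(t,[(round(d['p'],2),np.round(d['extent']).tolist()) for d in silhouettes('wrist',t)][:2])
save(c,'w7.png',(100,0,500,280),2)
E
```

```text
22.85 rack tcp [-0.2101 -0.3363  0.2243] yaw [ 1.7999e+02  1.1000e-01 -2.0050e+01] F [-0.5 -0.4  0.5] w 0.000605512633124166 g 0.0
switch_box [(0.66, [232.0, 98.0, 289.0, 167.0]), (0.52, [386.0, 140.0, 465.0, 199.0])]
switch_tip [(0.72, [256.0, 134.0, 265.0, 154.0])]
jar_small [(0.56, [185.0, 186.0, 230.0, 228.0])]
dropper_bottle [(0.76, [166.0, 48.0, 213.0, 86.0])]
```

View pics/w7.png

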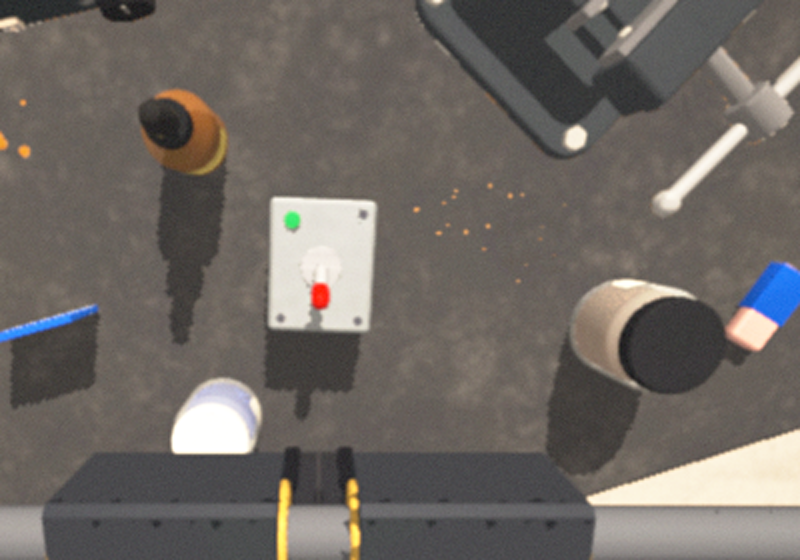

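The box top runs from (271,197) to (369,331), nearly aligned with the tool. The red tip is at (320,296), the pivot at (321,265), the jar with the white lid at (215,425), and the dropper at (185,130).

```bash
python3 - <<'E'
from h import *
import pickle; c=pickle.load(open('w7.pkl','rb')); o=get_obs()
q=lambda u,v:np.array([(u+.5)/2-.5+100,(v+.5)/2-.5])
C=np.array([atz(c,q(*k),.044) for k in((271,198),(377,201),(369,331),(268,329))])
m=C.mean(0); x=(C[0]+C[1]-C[2]-C[3])/2; a=np.arctan2(x[1],x[0]); y=(C[0]+C[3]-C[1]-C[2])/2
print('box',m,'size',np.linalg.norm(x),np.linalg.norm(y),'yaw',np.degrees(a),np.degrees(np.arctan2(-y[0],y[1])))
T=R.from_euler('xyz',o['tool_rot'],degrees=True).as_matrix()
tip=atz(c,q(320,297),.077); print('tip',tip)
for n,p in (('box',m),('tip',tip),('pivot',atz(c,q(321,265),.045)),('jar',atz(c,q(215,425),.058))): print(n,(T.T@(p-o['tool_pos'])).round(4))
E
```

```text
box [ 0.52699769 -0.09879172  0.044     ] size 0.068495085666502 0.05524122333588552 yaw -22.474831735615194 -21.431878082029638
tip [ 0.5156861  -0.09391372  0.077     ]
box [0.0463 0.001  0.1814]
tip [0.034  0.0003 0.1484]
pivot [0.0472 0.0009 0.1804]
jar [-0.0381 -0.057   0.1674]
```

play_rows --steps '[[[0.005,0.001,0.03,0,0,0.03,0],[0,0,0.03,0,0,0,0],[0,0,0.03,0,0,0,0],[0,0,0.03,0,0,0,0],[0,0,0.025,0,0,0,0],[0,0,0.016,0,0,0,0],[0,0,0,0,0,0,0],[0,0,0,0,0,0,0]]]'

```text
time_s: 23.9
tool_pos: [0.4885, -0.0845, 0.0649]
tool_rot: [-180.0, -0.0, -21.9]
force: [0.5, 0.0, 0.9]
grip_width: 0.001
grasp_force: 0.0
```

play_rows --steps '[[[0.006,0,0,0,0,0,0],[0.006,0,0,0,0,0,0],[0.006,0,0,0,0,0,0],[0.006,0,0,0,0,0,0],[0.005,0,0,0,0,0,0],[0.004,0,0,0,0,0,0],[0.003,0,0,0,0,0,0],[0.002,0,0,0,0,0,0],[0,0,0,0,0,0,0]]]'

```text
time_s: 24.8
tool_pos: [0.5229, -0.0984, 0.0643]
tool_rot: [180.0, 0.1, -21.9]
force: [-2.4, 0.4, 1.7]
grip_width: 0.0005
grasp_force: 1.4
```

```bash
python3 - <<'E'
from h import *
o=get_obs(); print(o['tool_pos'],o['tool_rot'],o['force'],o['time_s'])
E
```

```text
[ 0.52286778 -0.09840622  0.06425564] [ 1.79982413e+02  1.08795606e-01 -2.18872074e+01] [-2.40736036  0.38843183  1.71921581] 24.8
```

play_rows --steps '[[[0.002,0,0,0,0,0,0],[0.001,0,0,0,0,0,0],[0,0,0,0,0,0,0],[-0.01,0,0,0,0,0,0],[-0.015,0,0,0,0,0,0],[-0.015,0,-0.02,0,0,0,0],[0,0,-0.04,0,0,0,0],[0,0,-0.05,0,0,0,0],[0,0,-0.05,0,0,0,0],[0,0,0,0,0,0,0],[0,0,0,0,0,0,0]]]'

```text
time_s: 25.9
tool_pos: [0.4903, -0.0852, 0.2259]
tool_rot: [180.0, -0.3, -21.9]
force: [-0.8, 0.2, -0.9]
grip_width: 0.0004
grasp_force: 0.0
```

```bash
python3 - <<'E'
from h import *
st(); c=cam('wrist'); s=cam('scene')
a=cv2.resize(c['frame'][60:200,200:330,::-1],None,fx=3,fy=3); b=cv2.resize(s['frame'][190:290,165:295,::-1],None,fx=3,fy=3)
cv2.imwrite('pics/e.png',np.vstack([a[:,:390],b[:,:390]])[:600])
E
```

```text
25.9 rack tcp [-0.2048 -0.3418  0.2259] yaw [179.96  -0.27 -21.91] F [-0.8  0.2 -0.9] w 0.00039775381519591233 g 0.0
```

View pics/e.png

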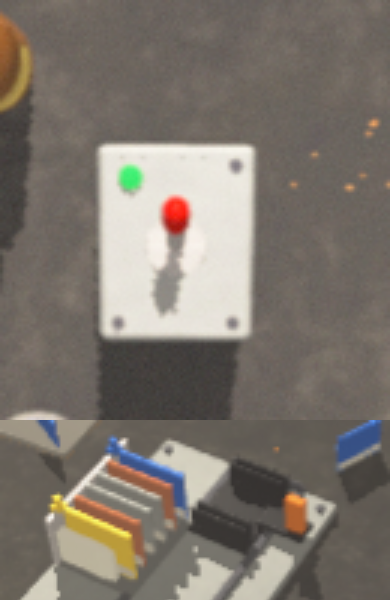

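The red tip at (176,213) now leans to the far side of the pivot, so the toggle is on. In the scene view both panels stand in their slots and the robot is clear of everything.

```bash
python3 -c "
from h import *
print(sign_off())"
```

```text
the job is handed in; nothing more can be done
None
```

Both panels are in the slots of their colour, about 1.5 mm behind their neighbours and within the 6 mm limit. The toggle is on, the old panels, bottles and jars look undisturbed, and the job was handed in at about 26 s; no verdict came back.

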